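# Open the latched cage of the conical flask

## Task

Two small guard cages stand on the worktop. Open the one that holds the conical flask: lift the thumb latch bar on its gate out of the catch, swing the gate wide open towards you (70 degrees or more), and let go so that the bar drops back level and the gate stays open. Leave the other cage, with the capped bottle, shut, and do not disturb the flask.

Things in the scene. Friction and masses are not known exactly. Their poses are not given: they have to be found in the camera images.
- flask_cage: The fixed wire cage holding the conical flask, 190 mm wide (its y), 170 deep (x), 100 high, open at the top; its twin holds a capped bottle. Origin: centre of its underside; x points from gate to back, z up. Gate plane x = -70; vertical hinge axis at x = -70, y = +85; latch post at y = -85 with the catch on top: a steel U, open upward, prongs before and behind the bar up to z = 124 mm.
- flask_gate (a joint): Gate of the flask cage, angle about its vertical hinge, rad: 0 shut, grows as its free edge swings out to the cage's -x (towards the robot), stop at 1.65; light friction (0.06 N m) keeps it where it is left. A barred frame (0.8 kg) 10 mm thick, z = 13 to 90 mm, reaching 154 mm from the hinge axis. It carries the latch bar, which holds it shut (4 mm play).
- flask_latch (a joint): Dark steel latch bar on that gate, 10 mm thick, z = 108 to 122 mm, above the gate's top rail, reaching 185 mm from the gate's hinge axis. Angle, rad: 0 level, in the catch; grows as the free end rises, stop at 0.6; clear of the catch from 0.14; falls back when let go (70 g). Pivot: horizontal, square to the gate, 45 mm from the gate's hinge axis, z = 115 mm.
- flask_latch_tab (a point): Grip point in the bar's black upright thumb tab, which is 14 mm thick (square to the gate), 28 long (along it), z = 110 to 160 mm. The point is mid-tab, 23 mm above and 90 mm out from the pivot: 135 mm from the gate's hinge axis, z = 138 mm. Axes: x square to the gate, y towards the hinge. Lifted 0.3 rad about the pivot it rises 26 mm and moves 11 mm towards the hinge.
- bottle_gate (a joint): Gate of the other, identical cage (the one with the capped bottle), rad: 0 shut. It must stay shut.
- conical_flask: The conical glass flask, 68 mm across its foot and 113 mm high, standing loose on the 5 mm floor of its cage, near the middle. Origin: centre of its underside. It is not to be moved.

How it is judged:
By the outcome, as a careful person would: the job done as asked, in the order asked, and still so for the second after the job is handed in, with the robot touching nothing.
It also fails if it takes over 35 s, if anything falls off the work surface, if the arm or the gripper's body presses on something with over 40 N, if the wrist force passes 120 N, or if a joint passes its speed limit or range.

## Robot

A 7-joint arm with a two-finger parallel gripper is mounted at the origin on a cart in front of the work surface, level with it; the furniture and walls round the work are solid. World frame = base frame: x ahead of the robot, y to its left, z up, the work surface at z = 0. Lengths are in m, angles in rad, forces in N, time in s.
With the tool pointing down it reaches from about 0.425 to 0.975 m from the base axis. Payload 16.7 kg.
Tool frame: the origin (TCP) lies where the fingers leave the gripper's body, on its centre line; the fingertips stand 73 mm ahead of it and the grasp point (between the pads) lies 54 mm ahead of it (ctrl.tcp_to_grasp is the distance from the TCP to the grasp point, in m); z points along the fingers, y is the line along which they close (so a half turn about z gives the same grasp; the last joint's range is limited). The gripper opens to 85 mm and grips with 20 to 120 N. Pads are 22 mm wide; open, the fingers measure 114 mm over their backs; the gripper's body (76 mm by 85 mm) begins 54 mm behind the grasp point. The pads swing forward as they close: fully open they stand 13 mm farther back than shut.
Start: joints at [1.192, 0.426, 0.074, 1.606, -0.034, 1.111, -0.067], TCP at [0.154, -0.657, 0.304] pointing down, gripper open.
Joint ranges: [-2.85, 2.85], [-0.5, 2.14], [-1.23, 1.37], [0.21, 2.46], [-1.02, 4.16], [0.16, 2.05], [-2.73, 2.73]. Speed limits (rad/s): [1.89, 1.89, 2.39, 2.39, 3.01, 3.01, 3.01].

## Interface

Orientations are given as a unit quaternion [x, y, z, w].
In Python, from station import ctrl, grab_frame, camera_params gives the robot as it stands. The module is installed in compiled form; this text tells all that it offers.
- The arm moves only by the tool play_rows, never from a script. Its argument "series" is a list of rows, each a list of 6 numbers: the shift along the world's x, y, z in cm, then the turn, a rotation vector about the world's x, y, z in rad. In form: [[tx, ty, tz, wx, wy, wz], ...]. A call has 1 to 10 rows; each row shifts and turns the commanded pose from where the row before left it; what a row does not reach is not made up. A row lasts 1/8 s, in which the tool goes at most 62.5 mm and 10.7 degrees, less where a joint would pass 70% of its speed; a pose out of reach is approached as far as the arm can. A call with a gripper value outside its range is refused whole. "hand" is the closure, from 0 (fully open) to 1 (shut), set as the call begins (left out, the last holds). The fingers move at their own pace and stop on an object; the grip force is fixed at half the most. Time passes only in rows, so rows that do not move let the fingers close. It gives the time, the measured TCP pose, the force, the opening and the grip force at its end, in the units of the state.
- ctrl.state(): the state, without advancing time (a new reading comes with each control period).
- grab_frame(name): name is "scene" or "top" or "wrist"; returns the picture (480x640x3 uint8, red, green, blue); there is no depth.
- camera_params(name): a dict with "mtx" (3x3 intrinsics, pixels), "D" ([k1, k2, p1, p2, k3] as OpenCV has them; the pictures are not rectified), "origin" and "rotation" of the camera in the world. Camera axes: x right, y down, z forward; pixel columns grow to the right and rows downward; lengths in m; the calibration is good to about 2 mm. A picture is of the moment at which its call begins: read the wrist's pose just before it. camera_params takes no time and is no camera call; for the wrist camera it gives the pose at the moment of the call.
- ctrl.sign_off(): hands the job in; it is judged then, once.
The state is a dict: "time": time; "joint_positions": joint angles; "qd": joint speeds; "joint_torque": joint torques, N m; "tool_pos": TCP position; "ee_rot": TCP orientation; "ft_force": force on the tool from outside, world axes, zero at the start; "moment": the same for the moment, N m; "grip_width": finger opening in m; "gripper_force": force on a finger pad.
Only numpy, scipy, OpenCV 4.12 (cv2) and the standard library are available. Lean on these libraries where they do the work, as an engineer would, in place of code of your own. Each camera call takes 0.05 s, during which the arm holds its last target. There are 200 camera calls.

## Working session

There is one attempt and no reset: what is moved stays moved. The work goes in short steps, Python scripts to look and compute and a tool call to move; the robot and the scene stay as the last step left them, time stands still between calls to the robot, and variables do not carry over. Pictures are saved under pics/ and viewed, at most 10 in all, crops included, and the job is handed in when it is done.

Besides the shell and the picture viewer there is one more tool, called after "Request:" as a command line: name --pt "numbers of a row" for each row, then --argument value for the rest. play_rows: Moves the arm, as the interface text tells. Its arguments: {"type":"object","properties":{"series":{"type":"array","items":{"type":"array","items":{"type":"number"}}},"hand":{"type":"number"}},"required":["series"]}

```bash
mkdir -p pics; python3 - <<'E'
from station import ctrl, grab_frame, camera_params
import cv2
s=ctrl.state(); print(s)
for n in ("scene","top"):
    cv2.imwrite(f"pics/{n}0.png",grab_frame(n)[:,:,::-1]); p=camera_params(n); print(n,p)
E
```

```text
{'time': 0.0, 'joint_positions': array([ 1.19149681,  0.4267133 ,  0.07385303,  1.6065856 , -0.03409548,
        1.11081733, -0.06706837]), 'qd': array([ 0.00024067, -0.0014396 , -0.00033421, -0.00126279,  0.0001633 ,
        0.00015727,  0.00048374]), 'joint_torque': array([-1.14292576e-03, -9.49838519e+01,  3.76039580e+00, -4.63510787e+01,
        1.91341789e-02,  1.01288324e-02, -2.67423144e-05]), 'tool_pos': array([ 0.15365949, -0.65695998,  0.30323253]), 'ee_rot': array([ 9.93406044e-01,  1.14647422e-01, -1.20288137e-04, -6.20543812e-04]), 'ft_force': array([0.97742939, 0.28599461, 0.11920612]), 'moment': array([ 0.02976837, -0.01654931,  0.0038432 ]), 'gripper_force': 0.0, 'grip_width': 0.0852606612131524}
scene {'mtx': array([[456.80567767,   0.        , 325.83664855],
       [  0.        , 456.80567767, 236.6652462 ],
       [  0.        ,   0.        ,   1.        ]]), 'D': array([-0.0895519,  0.       ,  0.       ,  0.       ,  0.       ]), 'origin': array([0.26218046, 0.57213934, 0.61299554]), 'rotation': array([-0.2573078 ,  0.86054253, -0.4179611 ,  0.13626358])}
top {'mtx': array([[524.49753825,   0.        , 315.69843877],
       [  0.        , 524.49753825, 239.16121169],
       [  0.        ,   0.        ,   1.        ]]), 'D': array([0.01391071, 0.        , 0.        , 0.        , 0.        ]), 'origin': array([0.58121411, 0.00389611, 1.262764  ]), 'rotation': array([-0.69810167,  0.71555902, -0.01121981,  0.0224381 ])}
```

View pics/scene0.png

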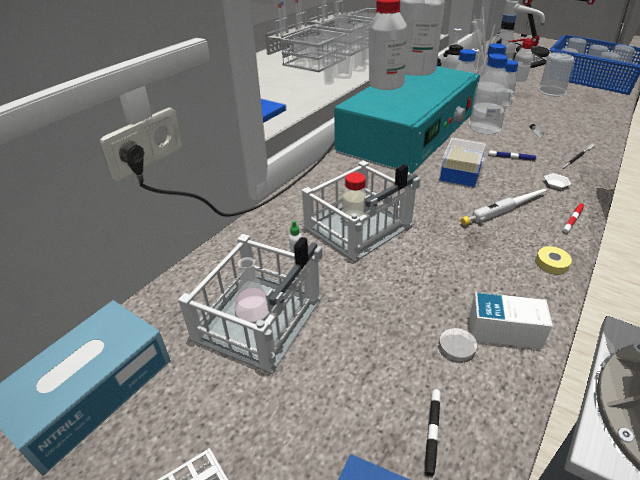

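View pics/top0.png

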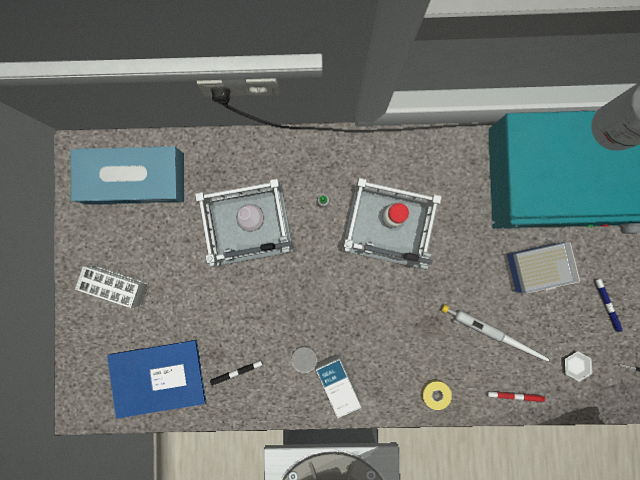

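The flask cage is the left one in the top view: posts near (201,196), (277,184), (288,246) and (211,261), black tab near (267,246). I'll zoom in to get exact pixels.

```bash
python3 - <<'E'
import cv2
a=cv2.imread("pics/top0.png")[165:285,180:310]
b=cv2.imread("pics/scene0.png")[225:375,170:340]
cv2.imwrite("pics/c1.png",cv2.hconcat([cv2.resize(a,(390,360),interpolation=2),cv2.resize(b,(408,360),interpolation=2)]))
E
```

```text
(no output)
```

View pics/c1.png

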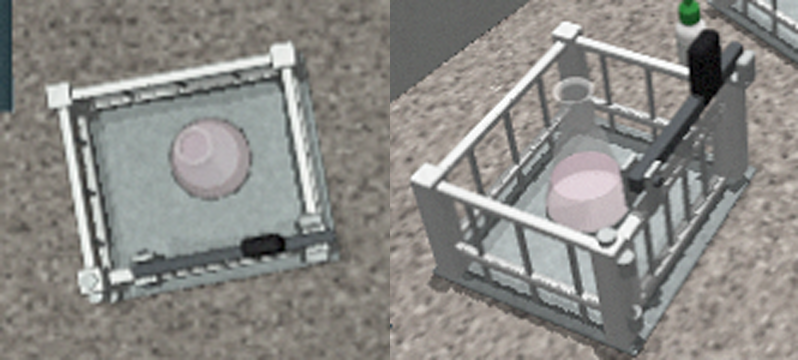

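```bash
cat > h.py <<'E'
import numpy as np, cv2
from scipy.spatial.transform import Rotation as R
from station import ctrl, grab_frame, camera_params
def ray(p,px,z):
    u=cv2.undistortPoints(np.array([[px]],float),p["mtx"],p["D"])[0,0]
    d=R.from_quat(p["rotation"]).apply([*u,1]); o=p["origin"]
    return o+d*(z-o[2])/d[2]
def proj(p,X):
    r=R.from_quat(p["rotation"]).inv()
    return cv2.projectPoints(r.apply(np.atleast_2d(X)-p["origin"]),np.zeros(3),np.zeros(3),p["mtx"],p["D"])[0][:,0]
E
python3 - <<'E'
from h import *
p=camera_params("top")
for n,px,z in [("BL",(200,196.7),.1),("BR",(274.7,183.7),.1),("FL",(210.3,259.3),.1),("tab",(268,246),.16),("barR",(291,244.3),.122),("barL",(223.3,254.3),.122)]: print(n,ray(p,px,z).round(4))
p=camera_params("scene")
f=lambda x,y:(170+(x-390)/2.4,225+y/2.4)
for n,px,z in [("BL",f(427,178),.1),("BR",f(567,33),.1),("tabtop",f(706,37),.16)]: print(n,ray(p,px,z).round(4))
E
```

```text
BL [0.7383 0.2779 0.1   ]
BR [0.7631 0.1102 0.1   ]
FL [0.5979 0.2569 0.1   ]
tab [0.6221 0.1216 0.16  ]
barR [0.6259 0.0754 0.122 ]
barL [0.6078 0.2235 0.122 ]
BL [0.7362 0.2825 0.1   ]
BR [0.7619 0.1152 0.1   ]
tabtop [0.6214 0.1217 0.16  ]
```

Request:
play_rows --pt "2.6 4.3 0 0 0 0.082" --pt "2.6 4.3 0 0 0 0.082" --pt "2.6 4.3 0 0 0 0.082" --pt "2.6 4.3 0 0 0 0.082" --pt "2.6 4.3 0 0 0 0.082" --pt "2.6 4.3 0 0 0 0.082" --pt "2.6 4.3 0 0 0 0.082" --pt "2.6 4.3 0 0 0 0.082" --pt "2.6 4.3 0 0 0 0.082" --pt "2.6 4.3 0 0 0 0.082" --hand 0

```text
time: 1.35
tool_pos: [0.4142, -0.2257, 0.3039]
ee_rot: [0.865, 0.502, -0.0, 0.0]
ft_force: [1.4, -0.8, 0.2]
grip_width: 0.0851
gripper_force: 0.0
```

Request:
play_rows --pt "2.6 4.3 0 0 0 0.082" --pt "2.6 4.3 0 0 0 0.082" --pt "2.6 4.3 0 0 0 0.082" --pt "2.6 4.3 0 0 0 0.082" --pt "2.6 4.3 0 0 0 0.082" --pt "2.6 4.3 0 0 0 0.082" --pt "2.6 4.3 0 0 0 0.082" --pt "2.6 4.3 0 0 0 0.082" --pt "0 0 0 0 0 0" --pt "0 0 0 0 0 0"

```text
time: 2.6
tool_pos: [0.6215, 0.1165, 0.3033]
ee_rot: [0.658, 0.753, -0.001, -0.0]
ft_force: [-0.2, -0.3, -0.5]
grip_width: 0.0856
gripper_force: 0.0
```

```bash
python3 - <<'E'
from h import *
s=ctrl.state(); p=camera_params("wrist"); im=grab_frame("wrist")
print(s["time"],s["tool_pos"],R.from_quat(s["ee_rot"]).as_matrix().round(3),s["joint_positions"].round(2))
X=[[.6205,.1225,.16],[.6,.2565,.1]]; print(proj(p,X)); print(p["origin"])
cv2.imwrite("pics/w1.png",im[:,:,::-1])
import pickle; pickle.dump(p,open("w1.pkl","wb"))
E
```

```text
2.6 [0.62148278 0.11648419 0.30331004] [[-0.134  0.991 -0.001]
 [ 0.991  0.134 -0.   ]
 [-0.    -0.001 -1.   ]] [ 0.18  0.42 -0.61  1.67  0.26  1.13 -0.37]
[[320.62244829 250.33690247]
 [317.30386722  24.68889013]]
[0.60958506 0.19994228 0.3739857 ]
```

View pics/w1.png

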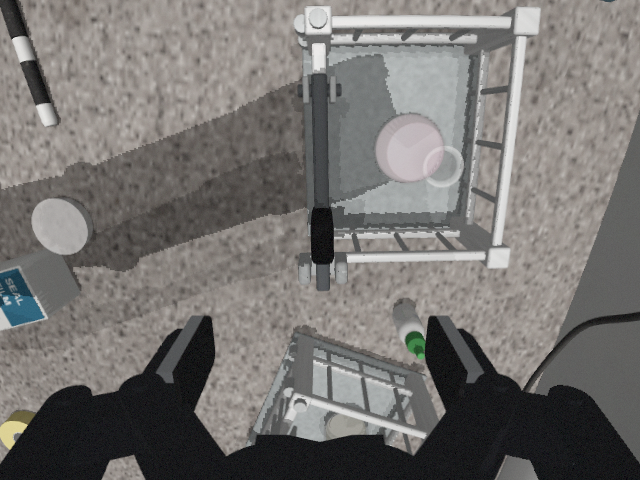

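The wrist view shows the tab at cols 310–333, rows 207–265; the bar runs straight down col ~320, and the hinge post is at (318,19).

```bash
python3 - <<'E'
from h import *
import pickle; p=pickle.load(open("w1.pkl","rb"))
for n,px,z in [("tabfar",(321.5,236),.16),("tabfarlow",(321.5,264),.16),("tabnearbot",(321.5,207),.122),("hinge",(318,19),.1),("barend",(323,290),.122),("barend_hi",(318,74),.122),("BR",(497,257),.1),("BL",(526,20),.1)]: print(n,ray(p,px,z).round(4))
c,s=np.cos(.14),np.sin(.14); 
for r,z in[(.121,.16),(.149,.16),(.121,.122),(.121,.11),(.149,.11)]: print(r,z,proj(p,[.6+s*r,.2565-c*r,z]))
E
```

```text
tabfar [0.6198 0.1316 0.16  ]
tabfarlow [0.6222 0.1137 0.16  ]
tabnearbot [0.6187 0.1402 0.122 ]
hinge [0.6  0.26 0.1 ]
barend [0.6284 0.078  0.122 ]
barend_hi [0.605  0.2241 0.122 ]
BR [0.7629 0.1141 0.1   ]
BL [0.7372 0.2813 0.1   ]
0.121 0.16 [[317.83779415 227.31094095]]
0.149 0.16 [[318.10768398 270.8026403 ]]
0.121 0.122 [[318.15288414 211.58216573]]
0.121 0.11 [[318.23498903 207.48753277]]
0.149 0.11 [[318.44527502 244.24800001]]
```

Request:
play_rows --pt "-0.1 1 0 0 0 0.018" --pt "0 0 -3 0 0 0" --pt "0 0 -3 0 0 0" --pt "0 0 -3 0 0 0" --pt "0 0 -1.5 0 0 0" --pt "0 0 0 0 0 0" --pt "0 0 0 0 0 0"

```text
time: 3.52
tool_pos: [0.6212, 0.127, 0.2001]
ee_rot: [0.651, 0.759, 0.001, 0.0]
ft_force: [1.5, 0.0, 0.8]
grip_width: 0.0855
gripper_force: 0.0
```

Request:
play_rows --pt "0 0 0 0 0 0" --pt "0 0 0 0 0 0" --pt "0 0 0 0 0 0" --pt "0 0 0 0 0 0" --pt "0 0 0 0 0 0" --pt "0 0 0 0 0 0" --pt "0 0 0 0 0 0" --pt "0 0 0 0 0 0" --hand 1

```text
time: 4.53
tool_pos: [0.6209, 0.1267, 0.1991]
ee_rot: [0.651, 0.759, 0.0, 0.0]
ft_force: [1.0, -0.5, 4.4]
grip_width: 0.013
gripper_force: 61.3
```

```bash
python3 - <<'E'
from h import *
H=np.array([.6,.26,.115]); yaw=.153
def pose(lift,g):
    A=R.from_euler('z',yaw-g); a=.09*np.cos(lift)-.084*np.sin(lift)+.045; z=.09*np.sin(lift)+.084*np.cos(lift)
    return H+A.apply([0,-a,z]), A*R.from_rotvec([-lift,0,0])
def rows(seq):
    o=[]
    for a,b in zip(seq,seq[1:]):
        (p,r),(q,s)=pose(*a),pose(*b)
        o.append([round(float(v),k) for v,k in zip([*(100*(q-p)),*(s*r.inv()).as_rotvec()],[2]*3+[4]*3)])
    return o
for L in (rows([(.28*i/7,0) for i in range(8)]),rows([(.28,1.47*i/21) for i in range(22)]),rows([(.28-.24*i/6,1.47) for i in range(7)])): print(*L,sep="\n"); print()
E
```

```text
[-0.05, 0.34, 0.35, -0.0395, -0.0061, 0.0]
[-0.05, 0.35, 0.34, -0.0395, -0.0061, -0.0]
[-0.06, 0.37, 0.32, -0.0395, -0.0061, 0.0]
[-0.06, 0.38, 0.31, -0.0395, -0.0061, 0.0]
[-0.06, 0.39, 0.29, -0.0395, -0.0061, 0.0]
[-0.06, 0.4, 0.28, -0.0395, -0.0061, 0.0]
[-0.06, 0.41, 0.26, -0.0395, -0.0061, -0.0]

[-0.75, -0.09, 0.0, -0.0, -0.0, -0.07]
[-0.76, -0.04, 0.0, 0.0, -0.0, -0.07]
[-0.76, 0.02, 0.0, -0.0, 0.0, -0.07]
[-0.75, 0.07, 0.0, -0.0, -0.0, -0.07]
[-0.75, 0.12, 0.0, 0.0, 0.0, -0.07]
[-0.74, 0.17, 0.0, 0.0, 0.0, -0.07]
[-0.72, 0.23, 0.0, 0.0, -0.0, -0.07]
[-0.71, 0.28, -0.0, 0.0, 0.0, -0.07]
[-0.68, 0.32, 0.0, 0.0, 0.0, -0.07]
[-0.66, 0.37, 0.0, 0.0, -0.0, -0.07]
[-0.63, 0.42, 0.0, -0.0, 0.0, -0.07]
[-0.6, 0.46, 0.0, -0.0, 0.0, -0.07]
[-0.57, 0.5, 0.0, 0.0, -0.0, -0.07]
[-0.53, 0.54, 0.0, -0.0, 0.0, -0.07]
[-0.49, 0.58, 0.0, 0.0, -0.0, -0.07]
[-0.45, 0.61, 0.0, 0.0, 0.0, -0.07]
[-0.41, 0.64, 0.0, 0.0, -0.0, -0.07]
[-0.36, 0.67, 0.0, 0.0, 0.0, -0.07]
[-0.32, 0.69, 0.0, 0.0, 0.0, -0.07]
[-0.27, 0.71, 0.0, 0.0, 0.0, -0.07]
[-0.22, 0.73, 0.0, 0.0, 0.0, -0.07]

[-0.4, -0.1, -0.26, 0.01, -0.0387, -0.0]
[-0.39, -0.1, -0.28, 0.01, -0.0387, 0.0]
[-0.38, -0.1, -0.29, 0.01, -0.0387, -0.0]
[-0.37, -0.1, -0.31, 0.01, -0.0387, 0.0]
[-0.36, -0.09, -0.32, 0.01, -0.0387, -0.0]
[-0.35, -0.09, -0.34, 0.01, -0.0387, 0.0]
```

Request:
play_rows --pt "-0.05 0.34 0.35 -0.04 -0.006 0" --pt "-0.05 0.35 0.34 -0.04 -0.006 0" --pt "-0.06 0.37 0.32 -0.04 -0.006 0" --pt "-0.06 0.38 0.31 -0.04 -0.006 0" --pt "-0.06 0.39 0.29 -0.04 -0.006 0" --pt "-0.06 0.4 0.28 -0.04 -0.006 0" --pt "-0.06 0.41 0.26 -0.04 -0.006 0" --pt "0 0 0 0 0 0" --pt "0 0 0 0 0 0"

```text
time: 5.65
tool_pos: [0.6167, 0.1533, 0.2204]
ee_rot: [0.644, 0.751, -0.092, 0.107]
ft_force: [1.6, -0.5, 2.0]
grip_width: 0.0131
gripper_force: 61.1
```

```bash
python3 - <<'E'
from h import *
im=grab_frame("scene"); print(ctrl.state()["moment"])
cv2.imwrite("pics/s2.png",cv2.resize(im[150:400,130:430,::-1],(720,600)))
E
```

```text
[ 0.38280235 -0.2920884  -0.07627559]
```

View pics/s2.png

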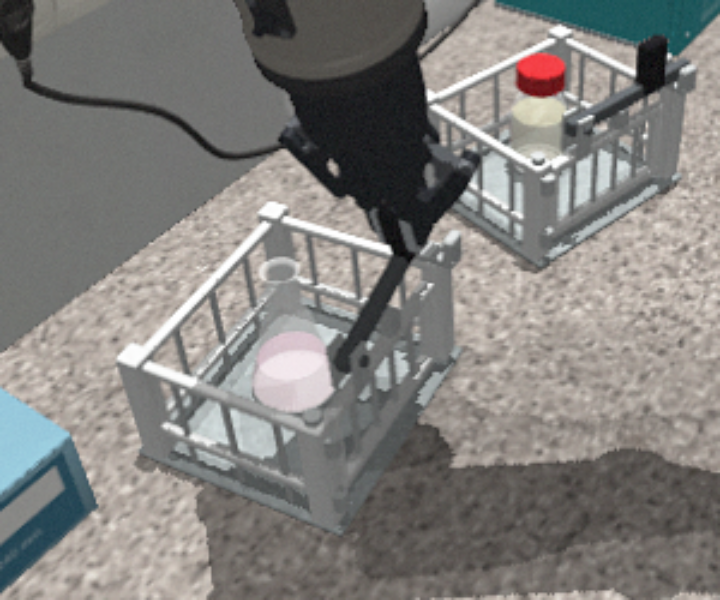

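The bar is lifted: it slopes from (345,360) up to the fingers at (405,245), clear of the catch at (452,245). Forces are low, so I'll swing the gate.

Request:
play_rows --pt "-0.75 -0.09 0 0 0 -0.07" --pt "-0.76 -0.04 0 0 0 -0.07" --pt "-0.76 0.02 0 0 0 -0.07" --pt "-0.75 0.07 0 0 0 -0.07" --pt "-0.75 0.12 0 0 0 -0.07" --pt "-0.74 0.17 0 0 0 -0.07" --pt "-0.72 0.23 0 0 0 -0.07"

```text
time: 6.58
tool_pos: [0.5645, 0.1583, 0.2203]
ee_rot: [0.808, 0.572, -0.115, 0.081]
ft_force: [5.1, 3.1, -0.8]
grip_width: 0.0131
gripper_force: 61.0
```

Request:
play_rows --pt "-0.71 0.28 0 0 0 -0.07" --pt "-0.68 0.32 0 0 0 -0.07" --pt "-0.66 0.37 0 0 0 -0.07" --pt "-0.63 0.42 0 0 0 -0.07" --pt "-0.6 0.46 0 0 0 -0.07" --pt "-0.57 0.5 0 0 0 -0.07" --pt "-0.53 0.54 0 0 0 -0.07"

```text
time: 7.45
tool_pos: [0.5213, 0.1872, 0.2203]
ee_rot: [0.923, 0.358, -0.131, 0.05]
ft_force: [9.5, 3.6, -5.1]
grip_width: 0.0132
gripper_force: 60.7
```

Request:
play_rows --pt "-0.49 0.58 0 0 0 -0.07" --pt "-0.45 0.61 0 0 0 -0.07" --pt "-0.41 0.64 0 0 0 -0.07" --pt "-0.36 0.67 0 0 0 -0.07" --pt "-0.32 0.69 0 0 0 -0.07" --pt "-0.27 0.71 0 0 0 -0.07" --pt "-0.22 0.73 0 0 0 -0.07" --pt "0 0 0 0 0 0" --pt "0 0 0 0 0 0"

```text
time: 8.57
tool_pos: [0.4969, 0.2328, 0.2202]
ee_rot: [0.982, 0.125, -0.139, 0.017]
ft_force: [12.4, -0.1, -6.1]
grip_width: 0.0131
gripper_force: 60.5
```

Request:
play_rows --pt "-0.4 -0.1 -0.26 0.01 -0.039 0" --pt "-0.39 -0.1 -0.28 0.01 -0.039 0" --pt "-0.38 -0.1 -0.29 0.01 -0.039 0" --pt "-0.37 -0.1 -0.31 0.01 -0.039 0" --pt "-0.36 -0.09 -0.32 0.01 -0.039 0" --pt "0 0 0 0 0 0" --pt "0 0 0 0 0 0"

```text
time: 9.45
tool_pos: [0.4778, 0.228, 0.2059]
ee_rot: [0.991, 0.126, -0.039, 0.005]
ft_force: [13.2, 0.3, -5.8]
grip_width: 0.0133
gripper_force: 60.2
```

Request:
play_rows --pt "0 0 0 0 0 0" --pt "0 0 0 0 0 0" --pt "0 0 0 0 0 0" --pt "0 0 0 0 0 0" --pt "0 0 0 0 0 0" --pt "0 0 0 0 0 0" --pt "0 0 0 0 0 0" --pt "0 0 0 0 0 0" --hand 0

```text
time: 10.45
tool_pos: [0.4764, 0.2283, 0.2058]
ee_rot: [0.991, 0.126, -0.041, 0.005]
ft_force: [0.5, 0.6, 0.7]
grip_width: 0.0854
gripper_force: 0.0
```

Request:
play_rows --pt "0 0 1.5 0 0 0" --pt "0 0 3 0 0 0" --pt "0 0 4 0 0 0" --pt "0 0 4 0 0 0" --pt "0 -4 0 0 0 0" --pt "0 -5 0 0 0 0" --pt "0 -5 0 0 0 0" --pt "0 -5 0 0 0 0" --pt "0 -4 0 0 0 0" --pt "0 0 0 0 0 0"

```text
time: 11.7
tool_pos: [0.4763, -0.0045, 0.3319]
ee_rot: [0.991, 0.124, -0.04, 0.005]
ft_force: [-0.3, 0.7, 1.0]
grip_width: 0.0849
gripper_force: 0.0
```

```bash
python3 - <<'E'
from h import *
a=grab_frame("scene")[150:400,130:430,::-1]; b=grab_frame("top")[150:300,160:340,::-1]; print(ctrl.state()["time"])
cv2.imwrite("pics/s3.png",cv2.hconcat([cv2.resize(a,(400,333)),cv2.resize(b,(400,333))]))
E
```

```text
11.8
```

View pics/s3.png

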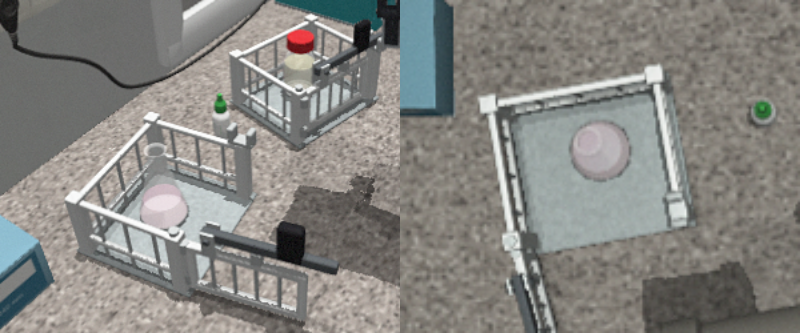

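The gate stands open at about 84°, with the bar level along its top rail from (205,238) to (335,268). The flask hasn't moved, the bottle cage is shut and the arm is clear.

```bash
python3 -c "
from station import ctrl; print(ctrl.sign_off())"
```

```text
the job is handed in; nothing more can be done
None
```

The flask cage's gate is open at about 84° with its latch bar dropped back level. The flask is unmoved, the bottle cage is still shut, and the job was handed in at about 12 s with the arm clear; no verdict came back.

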